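# Close the pill organiser: fold the open lid over and tuck its edge under the lip

### The job

One of the four pill boxes in the organiser has been left open. With a fingertip on the outer face of its lid, fold the lid over flat and then, keeping it down, push it towards the retaining lip at the front of its box until its free edge is fully tucked beneath that lip and it stays shut by itself, like its three neighbours. Do it gently and by pushing only: do not pinch the lid or put a finger on its underside, do not lift or carry anything, and leave the other three lids shut and the things around where they are.

Things in the scene. Friction and masses are not known exactly. Their poses are not given: they have to be found in the camera images.
- open_box: The pill box whose lid stands open: frosted plastic, 74 x 44 mm, side walls 31 mm high; one of four equal boxes side by side, 46 mm apart, in a fixed grey tray; it may be in any of the four places and does not move. Origin: centre of its underside, 3 mm above the shelf top. z is up, x runs from the front lip to the hinge (the lid folds over and is then pushed towards -x), y is parallel to the hinge.
- hinge_pin (a point): Middle of the open box's hinge pin as it lies with the lid slid fully back: in the box frame x = +33.5 mm, 33.5 mm above the box's origin. The pin moves 8 mm towards -x when the lid is tucked. Two small ears beside it on the side walls are 39.5 mm high. Axes as the box's.
- lip_edge (a point): Middle of the lower inner edge of the fixed retaining lip at the open box's front end: in the box frame x = -29 mm, 36.5 mm up. The lip is 40 mm wide and 2.5 mm thick (top 39 mm up) and reaches from x = -37 to -29 mm. The lid's edge belongs beneath it.
- open_lid (a joint): Angle of the open lid, rad: 0 = flat on the box, pi/2 = upright, 1.6 to 2.1 at the start (leaning back, away from the lip), stop at 2.2. The hinge is a little stiff and springy: the lid stays where it stands, folds over with under 1 N at mid-length, and springs up to about 50 degrees if let go flat but untucked. Tucked, it rests up against the lip at about 0.03 rad.
- open_lid_slide (a joint): How far the lid is pushed forward, m: the hinge pin runs in slots, 0 = fully back (0 to 0.001 at the start), 0.008 = fully forward. It has 1.5 N of friction and stays where left. Flat and fully back, the lid's free edge is 2.5 mm short of the lip; fully forward it is 5.5 mm beneath it. Pushed forward too soon, the edge comes to lie on top of the lip.
- lid_edge (a point): Middle of the free edge of the open lid, 60 mm from the hinge pin, at mid-thickness of the 3 mm panel.
- lid_rib (a point): Middle of the crest of the thumb rib on the open lid's outer face (uppermost when shut; faces away from the lip while open), 48 mm from the hinge pin. The rib is 26 mm long parallel to the hinge, 4 mm wide, 4 mm high. A fingertip on the lid between hinge and rib can press the lid down and push on the rib.
- lid_mid (a point): Middle of the open lid's white panel (38 mm wide, 3 mm thick, reaching from 3 to 60 mm from the hinge pin), 30 mm from the pin, at mid-thickness. Its -x runs along the panel from the hinge to the free edge, z out of the outer face, y along the pin. On the underside is a sealing pad, 30 x 30 x 2 mm, 14 to 44 mm from the pin, not to be touched.
- tray: The grey tray that carries the four boxes, 86 x 196 mm, the boxes in a row along its y axis. Origin: centre of its underside, on the shelf top. Its axes are parallel to those of the open box.
- shut_lid1 (a joint): Angle of one of the three shut lids, rad (0 to 0.03 = shut). The same kind of lid as the open one; leave it shut.
- shut_lid2 (a joint): Angle of one of the three shut lids, rad (0 to 0.03 = shut). The same kind of lid as the open one; leave it shut.
- shut_lid3 (a joint): Angle of one of the three shut lids, rad (0 to 0.03 = shut). The same kind of lid as the open one; leave it shut.
- shut_lid1_slide (a joint): How far that shut lid is pushed beneath its lip, m (0.007 to 0.008 at the start).
- shut_lid2_slide (a joint): How far that shut lid is pushed beneath its lip, m (0.007 to 0.008 at the start).
- shut_lid3_slide (a joint): How far that shut lid is pushed beneath its lip, m (0.007 to 0.008 at the start).
- lens: Loose magnifying glass lying flat left of the tray (+y side): rim 77 mm across, 10 mm high, a black handle 100 mm long towards its -x. Origin: centre of the rim's underside.
- tweezer_case: Loose stainless tweezer case lying right of the tray (-y side), 122 x 26 x 15 mm, long along its x. Origin: centre of its underside.
- bowl: Loose white ceramic bowl at the back right, 120 mm across, 50 mm high. Origin: centre of its underside.
- clip: Loose small steel spring clip in front of the tray, about 45 x 20 x 14 mm. Origin: centre of its underside.
- dropper: Loose brown glass bottle standing behind the tray, 29 mm across, 68 mm high. Origin: centre of its underside.
- tablet_jar: Loose white tablet jar standing behind the tray, 44 mm across, 62 mm high. Origin: centre of its underside.
- carton: Loose tablet carton lying at the back left, 46 x 98 x 20 mm. Origin: centre of its underside.

How it is judged:
By the outcome, as a careful person would: the job done as asked, in the order asked, and still so for the second after the job is handed in, with the robot touching nothing.
It also fails if it takes over 38 s, if anything falls off the work surface, if the arm or the gripper's body presses on something with over 40 N, if the wrist force passes 120 N, or if a joint passes its speed limit or range.

### The arm

A 6-joint arm with a two-finger parallel gripper is mounted at the origin on the work surface. World frame = base frame: x ahead of the robot, y to its left, z up, the work surface at z = 0. Lengths are in m, angles in degrees, forces in N, time in s.
With the tool pointing down it reaches from about 0.4 to 0.825 m from the base axis. Payload 7 kg.
Tool frame: the origin (TCP) lies between the finger pads; the fingertips stand 22 mm ahead of it and the grasp point (between the pads) lies 3 mm ahead of it; z points along the fingers, y is the line along which they close (so a half turn about z gives the same grasp; the last joint's range is limited). The gripper opens to 88 mm and grips with 3 to 60 N. Pads are 19 mm wide; open, the fingers measure 130 mm over their backs; the gripper's body (78 mm by 193 mm) begins 47 mm behind the grasp point.
Start: joints at [-49.326, 20.546, 0.682, 0, -70.136, -16.507], TCP at [0.276, -0.616, 0.249] pointing down, gripper open.
Joint ranges: [-176.03, 176.03], [-82.01, 121.73], [-58.28, 71.71], [-173.87, 95.51], [-174.79, -0.11], [-173.66, 173.66]. Speed limits (degrees/s): [136.94, 136.94, 172.46, 180, 180, 180].

### API

Orientations are given as [roll, pitch, yaw] about the fixed x, y, z axes, in that order (R = Rz(yaw) Ry(pitch) Rx(roll)).
In Python, from plant import ctrl gives the robot as it stands.
- The arm moves only by the tool apply_moves, never from a script. Its argument "targets" is a list of rows, each an object with "travel": the shift along the tool's x, y, z in mm, a list of three; "roll": the turn about the tool's z in degrees; "jaw": the finger opening in mm, from 0 to 87.6. In form: [{"travel": [tx, ty, tz], "roll": roll, "jaw": jaw}, ...]. A call has 1 to 10 rows; each row shifts and turns the commanded pose from where the row before left it, along the tool's axes as they then stand; what a row does not reach is not made up. A row lasts 1/10 s, in which the tool goes at most 50 mm and 8.59 degrees, less where a joint would pass 70% of its speed; a pose out of reach is approached as far as the arm can. A call with a gripper value outside its range is refused whole. The fingers move at their own pace and stop on an object; the grip force is fixed at half the most. Time passes only in rows, so rows that do not move let the fingers close. It gives the time, the measured TCP pose, the force, the opening and the grip force at its end, in the units of the state.
- ctrl.get_obs(): the state, without advancing time (a new reading comes with each control period).
- ctrl.snapshot(name): name is "scene" or "top" or "wrist"; returns the picture (384x512x3 uint8, red, green, blue); there is no depth.
- ctrl.calibration(name): a dict with "K" (3x3 intrinsics, pixels), "extrinsics" (4x4, takes a point from camera to world coordinates); the wrist camera has in their place "hand_eye" (4x4, takes a point from camera to tool coordinates, whose origin is the TCP and whose axes are the flange's). Camera axes: x right, y down, z forward; pixel columns grow to the right and rows downward; lengths in m; the calibration is good to about 2 mm. A picture is of the moment at which its call begins: read the wrist's pose just before it. calibration takes no time and is no camera call.
- ctrl.close_job(): hands the job in; it is judged then, once.
The state is a dict: "clock": time; "joint_pos": joint angles; "qvel": joint speeds; "tau": joint torques, N m; "tool_pos": TCP position; "orientation": TCP orientation; "force": force on the tool from outside, world axes, zero at the start; "moment": the same for the moment, N m; "opening": finger opening in m; "gripper_force": force on a finger pad.
Only numpy, scipy, OpenCV 4.12 (cv2) and the standard library are available. Lean on these libraries where they do the work, as an engineer would, in place of code of your own. Each camera call takes 0.05 s, during which the arm holds its last target. There are 200 camera calls.

## Working session

There is one attempt and no reset: what is moved stays moved. The work goes in short steps, Python scripts to look and compute and a tool call to move; the robot and the scene stay as the last step left them, time stands still between calls to the robot, and variables do not carry over. Pictures are saved under pics/ and viewed, at most 12 in all, crops included, and the job is handed in when it is done.

Besides the shell and the picture viewer there is one more tool, called as name([rows], argument=value, ...), one row to a line, values as JSON. apply_moves: Moves the arm, as the interface text tells. Its arguments: {"type":"object","properties":{"targets":{"type":"array","items":{"type":"object","properties":{"travel":{"type":"array","items":{"type":"number"}},"roll":{"type":"number"},"jaw":{"type":"number"}}}}},"required":["targets"]}

```bash
mkdir -p pics; python3 - <<'E'
from plant import ctrl
import cv2
o=ctrl.get_obs();print(o['clock'],o['tool_pos'],o['orientation'],o['opening'],o['force'])
for n in("scene","top"):
    im=ctrl.snapshot(n);cv2.imwrite(f"pics/{n}0.png",cv2.resize(im[:,:,::-1],(800,600),interpolation=cv2.INTER_CUBIC));cv2.imwrite(f"raw_{n}.png",im[:,:,::-1])
    c=ctrl.calibration(n);print(c['K'],c['extrinsics'])
E
```

```text
0.0 [ 0.27613613 -0.6154533   0.24763138] [ 1.79906441e+02 -8.94775820e-03 -1.55839631e+02] 0.08777849031877231 [ 0.24256015 -0.18601093  0.19582793]
[[361.57734715   0.         261.84725312]
 [  0.         361.57734715 194.56862194]
 [  0.           0.           1.        ]] [[ 0.59527021  0.65708184 -0.46248982  0.90481481]
 [ 0.80352404 -0.48791117  0.34101585 -0.22096921]
 [-0.00157862 -0.57461826 -0.81842004  0.6221103 ]
 [ 0.          0.          0.          1.        ]]
[[410.50013424   0.         252.36517218]
 [  0.         410.50013424 187.65072532]
 [  0.           0.           1.        ]] [[ 0.00599812 -0.99647748  0.08364599  0.49881318]
 [-0.99997437 -0.00630404 -0.00339368  0.01906578]
 [ 0.00390903 -0.08362349 -0.99648975  1.01110425]
 [ 0.          0.          0.          1.        ]]
```

View pics/scene0.png

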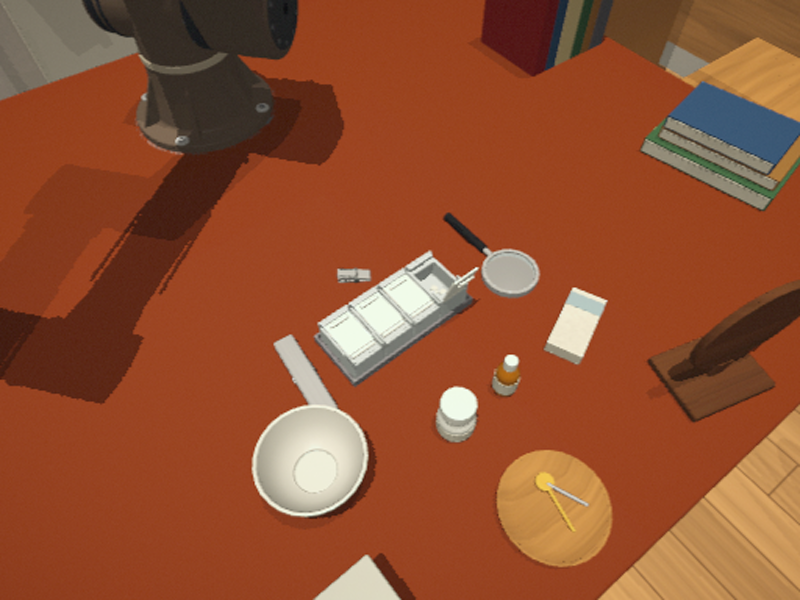

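View pics/top0.png

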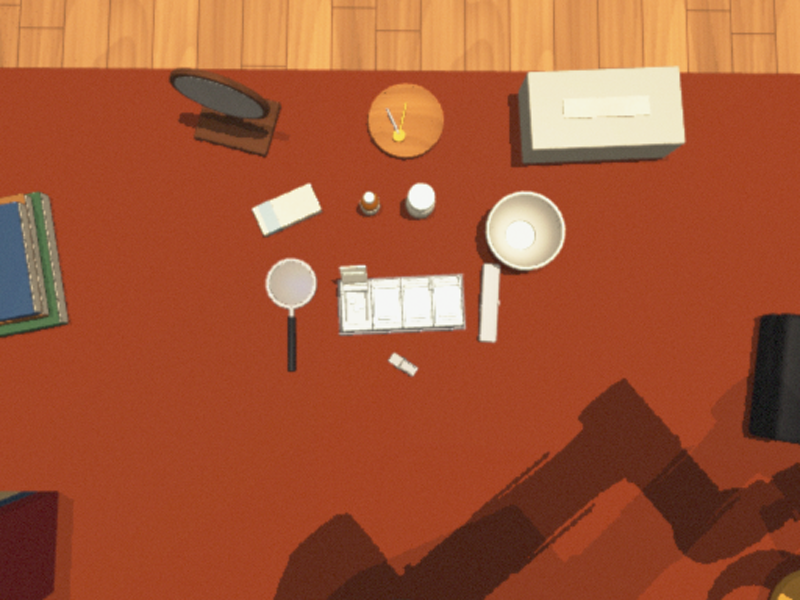

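The open box is the leftmost one in the top view (+y end): its lid stands at (353,273) and the tray spans about (340–465, 275–333). I'll enlarge both views.

```bash
python3 - <<'E'
import cv2
a=cv2.imread('raw_top.png')[160:232,205:305];cv2.imwrite('pics/topc.png',cv2.resize(a,None,fx=8,fy=8,interpolation=cv2.INTER_CUBIC))
a=cv2.imread('raw_scene.png')[152:248,198:318];cv2.imwrite('pics/scc.png',cv2.resize(a,None,fx=6,fy=6,interpolation=cv2.INTER_CUBIC))
E
```

```text
(no output)
```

View pics/topc.png

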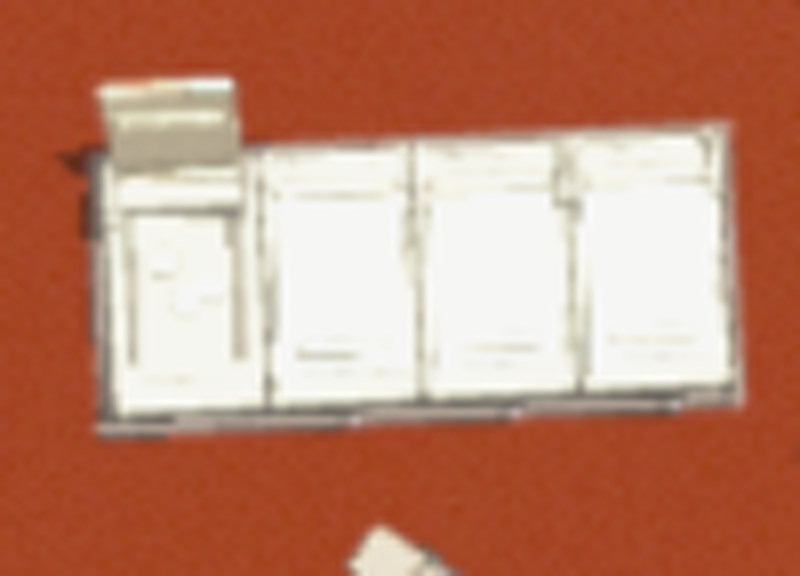

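View pics/scc.png

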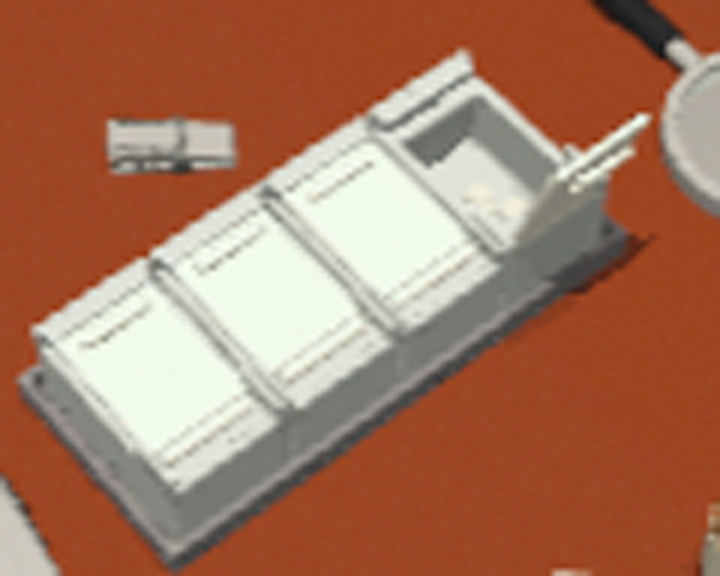

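Crop readings:
- **Top crop:** tray front corners at (97,433) and (742,403). Lid free-edge corners at (98,88) and (233,80).
- **Scene crop:** tray corners at (22,380), (175,566) and (632,232). Lip ends at (462,52) and (368,122). The lid is seen edge-on, from about (515,240) to (645,118).

Next I fit the tray pose and lid angle to these.

```bash
cat > fit.py <<'E'
import numpy as np, cv2
from scipy.optimize import least_squares
from plant import ctrl
C={n:ctrl.calibration(n) for n in("top","scene")}
def proj(n,P):
    T=np.linalg.inv(C[n]['extrinsics']);p=T[:3,:3]@P+T[:3,3];q=C[n]['K']@p;return q[:2]/q[2]
def raw(n,u): 
    s,o=((8,(205,160)) if n=="top" else (6,(198,152)));return (np.array(u)+.5)/s-.5+o
BY=.069
def lid(r,n,y,th,s=0):  # box frame
    return np.array([.0335-s-r*np.cos(th)+n*np.sin(th),y+BY,.0365+r*np.sin(th)+n*np.cos(th)])
tray=[("top",(97,433),(-43,98,2)),("top",(742,403),(-43,-98,2)),("scene",(22,380),(-43,-98,2)),("scene",(175,566),(43,-98,1)),("scene",(632,232),(43,98,2)),
 ("scene",(462,52),(-37,69+20,42)),("scene",(368,122),(-37,69-20,42)),("scene",(175,490),(37,-91,34))]
ld=[("top",(98,88),(.060,.0,.019)),("top",(233,80),(.060,.0,-.019))]
def W(v,P):
    c,s=np.cos(v[2]),np.sin(v[2]);return np.array([v[0]+c*P[0]-s*P[1],v[1]+s*P[0]+c*P[1],P[2]])
def res(v):
    e=[proj(n,W(v,np.array(P)/1e3))-raw(n,u) for n,u,P in tray]
    e+=[proj(n,W(v,lid(a,b,y,v[3])))-raw(n,u) for n,u,(a,b,y) in ld]
    return np.ravel(e)
if __name__=="__main__":
    f=least_squares(res,[.58,0,.05,1.9],loss='soft_l1')
    print(f.x,np.degrees(f.x[2:]));print(np.round(res(f.x).reshape(-1,2),1))
    for k,P in dict(pin=lid(0,0,0,0),rib=lid(.048,.0055,0,f.x[3]),edge=lid(.06,0,0,f.x[3])).items(): print(k,W(f.x,P))
E
python3 fit.py
```

```text
[0.56369657 0.00732749 0.04785765 1.93615657] [  2.74204126 110.93359967]
[[-0.2  1.1]
 [-1.   1.6]
 [ 0.   1.8]
 [-0.2  0.8]
 [-0.9  3. ]
 [ 0.   0.1]
 [ 0.9 -2.1]
 [-0.5  0.9]
 [-0.7 -0.1]
 [-0.7  0.2]]
pin [0.5938573  0.07785111 0.0365    ]
rib [0.61611847 0.07891729 0.07936669]
edge [0.6152699  0.07887665 0.09253971]
```

apply_moves([
  {"travel":[0,0,0],"roll":7.14,"jaw":0},
  {"travel":[0,0,0],"roll":7.14,"jaw":0},
  {"travel":[0,0,0],"roll":7.14,"jaw":0},
  {"travel":[-20.6,33.8,0],"roll":0,"jaw":0},
  {"travel":[-20.6,33.8,0],"roll":0,"jaw":0},
  {"travel":[-20.6,33.8,0],"roll":0,"jaw":0},
  {"travel":[-20.6,33.8,0],"roll":0,"jaw":0},
  {"travel":[-20.6,33.8,0],"roll":0,"jaw":0},
  {"travel":[-20.6,33.8,0],"roll":0,"jaw":0},
  {"travel":[-20.6,33.8,0],"roll":0,"jaw":0},
])

```text
clock: 1.1
tool_pos: [0.4094, -0.371, 0.2483]
orientation: [180.0, -0.0, -177.3]
force: [1.1, -0.1, 0.1]
opening: 0.0132
gripper_force: 0.0
```

apply_moves([
  {"travel":[-20.6,33.8,0],"roll":0,"jaw":0},
  {"travel":[-20.6,33.8,0],"roll":0,"jaw":0},
  {"travel":[-20.6,33.8,0],"roll":0,"jaw":0},
  {"travel":[-20.6,33.8,0],"roll":0,"jaw":0},
  {"travel":[-20.6,33.8,0],"roll":0,"jaw":0},
  {"travel":[-20.6,33.8,0],"roll":0,"jaw":0},
  {"travel":[-20.6,33.8,0],"roll":0,"jaw":0},
  {"travel":[-20.6,33.8,0],"roll":0,"jaw":0},
  {"travel":[-20.6,33.8,0],"roll":0,"jaw":0},
  {"travel":[-20.6,33.8,0],"roll":0,"jaw":0},
])

```text
clock: 2.1
tool_pos: [0.5989, -0.0235, 0.2483]
orientation: [180.0, -0.0, -177.2]
force: [0.4, -0.0, 0.2]
opening: 0.0007
gripper_force: 0.0
```

apply_moves([
  {"travel":[-20.6,33.8,0],"roll":0,"jaw":0},
  {"travel":[-20.6,33.8,0],"roll":0,"jaw":0},
  {"travel":[-20.6,33.8,0],"roll":0,"jaw":0},
  {"travel":[0,0,0],"roll":0,"jaw":0},
  {"travel":[0,0,0],"roll":0,"jaw":0},
])

```text
clock: 2.6
tool_pos: [0.6553, 0.08, 0.2474]
orientation: [-180.0, -0.1, -177.2]
force: [0.4, -1.4, -0.4]
opening: 0.0003
gripper_force: 0.0
```

```bash
python3 - <<'E'
from plant import ctrl
import cv2,json,numpy as np
o=ctrl.get_obs();im=ctrl.snapshot("wrist");o2=ctrl.get_obs()
for q in(o,o2):print(q['clock'],q['tool_pos'],q['orientation'],q['opening'],q['force'])
cv2.imwrite("pics/w1.png",cv2.resize(im[:,:,::-1],(800,600),interpolation=cv2.INTER_CUBIC));cv2.imwrite("raw_w1.png",im[:,:,::-1])
c=ctrl.calibration("wrist");print(c)
E
```

```text
2.6 [0.65529697 0.08000785 0.24742342] [-1.79971259e+02 -1.04470045e-01 -1.77174117e+02] 0.000349880826731706 [ 0.38852084 -1.37902407 -0.41005028]
2.65 [0.65504225 0.07919061 0.24783203] [-1.79977488e+02 -8.04335008e-02 -1.77224945e+02] 0.0003378390616381164 [0.15064453 0.0901536  0.46012387]
{'K': array([[268.98975685,   0.        , 254.95436585],
       [  0.        , 268.98975685, 191.84206007],
       [  0.        ,   0.        ,   1.        ]]), 'hand_eye': array([[ 3.80631391e-04, -9.66255051e-01, -2.57586940e-01,
         6.98715868e-02],
       [ 9.99999898e-01,  4.30718153e-04, -1.38020346e-04,
         4.05410237e-04],
       [ 2.44310227e-04, -2.57586861e-01,  9.66255116e-01,
        -1.35324809e-01],
       [ 0.00000000e+00,  0.00000000e+00,  0.00000000e+00,
         1.00000000e+00]])}
```

View pics/w1.png

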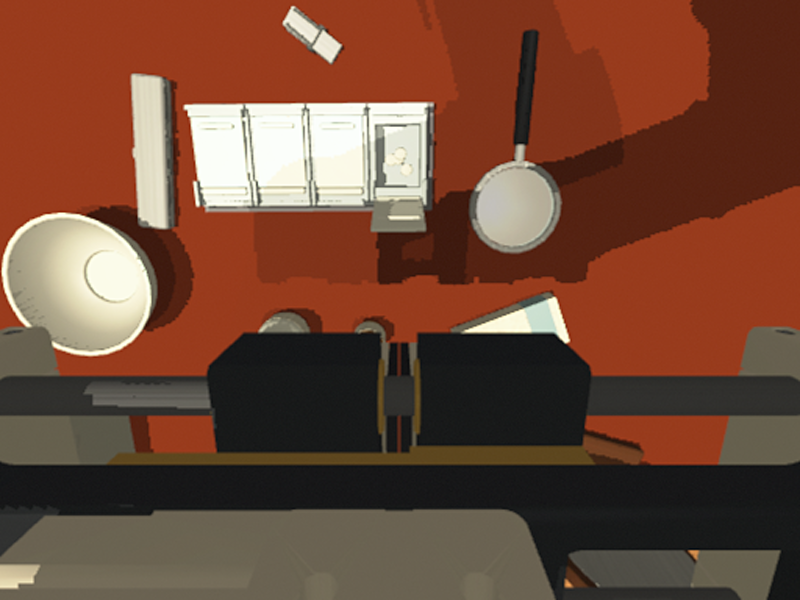

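The wrist view shows the lid right ahead of the closed fingers. Its free edge runs about (371–427, 231), which is centred on the finger gap at x=400. I'll enlarge it to refine the fit.

```bash
python3 - <<'E'
import cv2
a=cv2.imread('raw_w1.png')[58:154,220:300];cv2.imwrite('pics/w1c.png',cv2.resize(a,None,fx=6,fy=6,interpolation=cv2.INTER_CUBIC))
E
```

```text
(no output)
```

View pics/w1c.png

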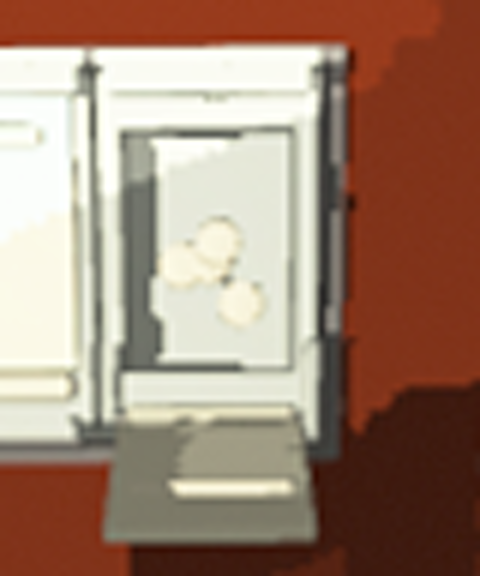

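Crop readings: free-edge corners (104,541) and (317,541), lip outer edge at row 47, lip inner edge at row 95, box sides at columns 100 and 317, tray corner (340,460). Now I'll do a joint refit.

```bash
cat > fit2.py <<'E'
from fit import *
from scipy.spatial.transform import Rotation as R
w=ctrl.calibration("wrist")
T=np.eye(4);T[:3,:3]=R.from_euler('xyz',[180,-.05,-177.2],degrees=True).as_matrix();T[:3,3]=[.6551,.0795,.2478]
C['wrist']=dict(K=w['K'],extrinsics=T@w['hand_eye'])
def rw(u): return (np.array(u)+.5)/6-.5+(220,58)
wp=[((207,47),(-37,69,42)),((208,95),(-29,69,42)),((340,460),(43,98,2))]
wl=[((104,541),-.019),((317,541),.019)]
def res2(v,k=3):
    e=[proj('wrist',W(v,np.array(P)/1e3))-rw(u) for u,P in wp]+[proj('wrist',W(v,lid(.06,.0015,y,v[3])))-rw(u) for u,y in wl]
    return np.r_[res(v),k*np.ravel(e)]
for k in(1,3,10):
    f=least_squares(lambda v:res2(v,k),[.58,0,.05,1.9],loss='soft_l1')
    print(k,f.x,np.degrees(f.x[2:]));
    print(np.round(res2(f.x,1)[-10:].reshape(-1,2),1).tolist())
    for n,P in dict(pin=lid(0,0,0,0),edge=lid(.06,0.0015,0,f.x[3])).items(): print(n,W(f.x,P))
E
python3 fit2.py
```

```text
1 [0.5643862  0.00621644 0.05092891 1.88088202] [  2.91801169 107.76660142]
[[0.8, 0.4], [0.6, -0.2], [-0.4, -0.2], [0.3, 0.4], [0.3, 0.3]]
pin [0.59433019 0.07683235 0.0365    ]
edge [0.61404147 0.0778371  0.09318074]
3 [0.5647489  0.00578808 0.05492781 1.87349028] [  3.14713191 107.3430859 ]
[[0.2, 0.4], [0.1, -0.2], [-0.6, -0.2], [0.0, 0.1], [0.1, -0.1]]
pin [0.59441026 0.07652317 0.0365    ]
edge [0.6136985  0.0775837  0.09332508]
10 [0.56493431 0.00569125 0.05578081 1.87071066] [  3.19600472 107.18382546]
[[0.1, 0.6], [0.0, -0.0], [-0.6, -0.1], [-0.0, 0.1], [0.0, -0.1]]
pin [0.59453532 0.07645161 0.0365    ]
edge [0.61366487 0.07751978 0.09337855]
```

```bash
cat > path.py <<'E'
import numpy as np
V=np.array([(a,1.5) for a in np.linspace(3,46,100)]+[(46,5.5),(50,5.5)]+[(a,1.5) for a in np.linspace(50,60,30)]+[(60,-1.5)])
def xf(th,zt):  # finger face X (mm from pin) touching lid, tip zt above pin
    c,s=np.cos(th),np.sin(th)
    X=-V[:,0]*c+V[:,1]*s;Z=V[:,0]*s+V[:,1]*c
    m=Z>=zt-1e-9
    return X[m].max() if m.any() else -99
if __name__=="__main__":
    p=None
    for d in list(range(107,60,-6))+list(range(60,-1,-4)):
        th=np.radians(d);r=38-(38-34)*max(0,(60-d)/60)
        zt=r*np.sin(th)+1.5*np.cos(th); x=xf(th,zt) if d>60 else -r*np.cos(th)+1.5*np.sin(th)
        x=max(x,-r*np.cos(th)+1.5*np.sin(th))
        print(d,'TCP X %.1f z %.1f'%(x+9.5,zt+36.5+22), '' if p is None else 'step tx %.1f tz %.1f'%(p[0]-x,p[1]-zt)); p=(x,zt)
E
python3 path.py
```

```text
107 TCP X 29.4 z 94.4 
101 TCP X 24.4 z 95.5 step tx 4.9 tz -1.1
95 TCP X 19.3 z 96.2 step tx 5.1 tz -0.7
89 TCP X 14.2 z 96.5 step tx 5.1 tz -0.3
83 TCP X 9.4 z 96.4 step tx 4.8 tz 0.1
77 TCP X 4.5 z 95.9 step tx 4.8 tz 0.5
71 TCP X -0.3 z 94.9 step tx 4.8 tz 0.9
65 TCP X -5.0 z 93.6 step tx 4.7 tz 1.3
60 TCP X -8.2 z 92.2 step tx 3.2 tz 1.4
56 TCP X -10.4 z 90.6 step tx 2.2 tz 1.5
52 TCP X -12.4 z 88.9 step tx 2.0 tz 1.7
48 TCP X -14.3 z 87.1 step tx 1.9 tz 1.8
44 TCP X -16.0 z 85.2 step tx 1.7 tz 1.9
40 TCP X -17.6 z 83.2 step tx 1.6 tz 2.0
36 TCP X -19.1 z 81.1 step tx 1.4 tz 2.1
32 TCP X -20.3 z 78.9 step tx 1.3 tz 2.2
28 TCP X -21.5 z 76.7 step tx 1.1 tz 2.3
24 TCP X -22.4 z 74.4 step tx 0.9 tz 2.3
20 TCP X -23.2 z 72.0 step tx 0.8 tz 2.4
16 TCP X -23.8 z 69.6 step tx 0.6 tz 2.4
12 TCP X -24.2 z 67.2 step tx 0.4 tz 2.4
8 TCP X -24.5 z 64.8 step tx 0.3 tz 2.4
4 TCP X -24.6 z 62.4 step tx 0.1 tz 2.4
0 TCP X -24.5 z 60.0 step tx -0.1 tz 2.4
```

apply_moves([
  {"travel":[0,0,30],"roll":0,"jaw":0},
  {"travel":[0,0,40],"roll":0,"jaw":0},
  {"travel":[0,0,40],"roll":0,"jaw":0},
  {"travel":[0,0,30],"roll":0,"jaw":0},
  {"travel":[0,0,13],"roll":0,"jaw":0},
  {"travel":[10,0,0],"roll":0,"jaw":0},
  {"travel":[10,0,0],"roll":0,"jaw":0},
  {"travel":[5,0,0],"roll":0,"jaw":0},
  {"travel":[0,0,0],"roll":0,"jaw":0},
  {"travel":[0,0,0],"roll":0,"jaw":0},
])

```text
clock: 3.65
tool_pos: [0.631, 0.0783, 0.0971]
orientation: [180.0, 0.1, -177.2]
force: [-0.1, 0.9, 0.7]
opening: 0.0004
gripper_force: 0.0
```

```bash
cat > st.py <<'E'
import numpy as np,sys
from plant import ctrl
P=[];F=[]
import cv2
n=int(sys.argv[2]) if len(sys.argv)>2 else 2
for i in range(n):
    o=ctrl.get_obs();P.append(o['tool_pos']);F.append(o['force']);im=ctrl.snapshot("wrist" if i<n-1 else sys.argv[3] if len(sys.argv)>3 else "wrist")
o=ctrl.get_obs();P.append(o['tool_pos']);F.append(o['force'])
if len(sys.argv)>1: cv2.imwrite(f"raw_{sys.argv[1]}.png",im[:,:,::-1])
p=np.mean(P,0);d=p[:2]-[.5945,.0766];a=np.radians(3.05)
print(o['clock'],'X %.1f Y %.1f z %.1f'%(1e3*(d@[np.cos(a),np.sin(a)]),1e3*(d@[-np.sin(a),np.cos(a)]),1e3*p[2]),o['orientation'],np.mean(F,0),o['opening'])
E
python3 st.py w2 3
```

```text
3.8 X 36.5 Y -0.3 z 96.6 [ 1.79982572e+02  5.00069449e-02 -1.77245401e+02] [-0.30658628  0.23512196  0.1816628 ] 0.0005559588148218686
```

apply_moves([
  {"travel":[3.5,0,0],"roll":0,"jaw":0},
  {"travel":[3.5,0,0],"roll":0,"jaw":0},
  {"travel":[3,0,0],"roll":0,"jaw":0},
  {"travel":[3,0,0],"roll":0,"jaw":0},
  {"travel":[3,0,0],"roll":0,"jaw":0},
  {"travel":[3,0,0],"roll":0,"jaw":0},
  {"travel":[3,0,0],"roll":0,"jaw":0},
  {"travel":[3,0,0],"roll":0,"jaw":0},
  {"travel":[2.5,0,0],"roll":0,"jaw":0},
  {"travel":[0,0,0],"roll":0,"jaw":0},
])

```text
clock: 4.8
tool_pos: [0.6026, 0.0766, 0.0956]
orientation: [180.0, -0.0, -177.3]
force: [0.6, -0.4, 0.3]
opening: 0.0008
gripper_force: 0.0
```

```bash
python3 st.py s3 3 scene; python3 - <<'E'
import cv2
a=cv2.imread('raw_s3.png')[132:228,248:348];b=cv2.imread('raw_w2.png')[58:218,180:320]
a=cv2.resize(a,(400,384),interpolation=cv2.INTER_CUBIC);b=cv2.resize(b,(336,384),interpolation=cv2.INTER_CUBIC)
cv2.imwrite('pics/s3.png',cv2.hconcat([a,b]))
E
```

```text
4.95 X 8.4 Y -0.4 z 95.6 [ 1.79999996e+02 -2.17341134e-03 -1.77248792e+02] [ 0.31999124 -0.22584019 -0.14051002] 0.0006793678870857345
```

View pics/s3.png

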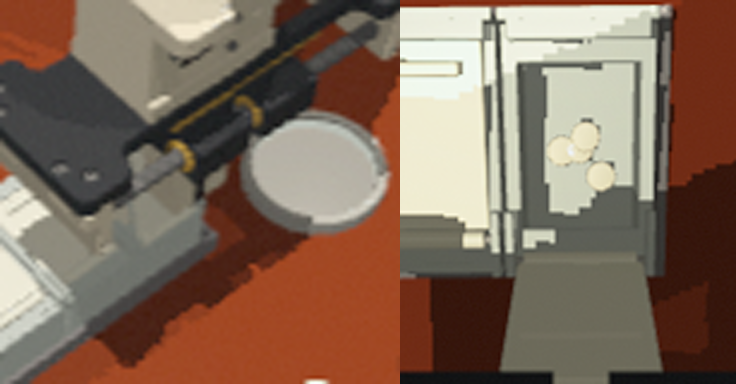

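The scene camera is blocked by the gripper. The lid was centred in the wrist view just before contact. I'll continue along the arc and check forces at about 44°.

apply_moves([
  {"travel":[3.9,0,-0.2],"roll":0,"jaw":0},
  {"travel":[2.4,0,0.4],"roll":0,"jaw":0},
  {"travel":[2.4,0,0.5],"roll":0,"jaw":0},
  {"travel":[4.7,0,1.3],"roll":0,"jaw":0},
  {"travel":[3.2,0,1.4],"roll":0,"jaw":0},
  {"travel":[2.2,0,1.5],"roll":0,"jaw":0},
  {"travel":[2.0,0,1.7],"roll":0,"jaw":0},
  {"travel":[1.9,0,1.8],"roll":0,"jaw":0},
  {"travel":[1.7,0,1.9],"roll":0,"jaw":0},
  {"travel":[0,0,0],"roll":0,"jaw":0},
])

```text
clock: 5.95
tool_pos: [0.5782, 0.0754, 0.0849]
orientation: [-180.0, -0.0, -177.3]
force: [-0.3, -0.5, -0.1]
opening: 0.0003
gripper_force: 0.0
```

```bash
python3 st.py w4 3; python3 - <<'E'
import cv2
a=cv2.imread('raw_w4.png')[0:260,80:420]
cv2.imwrite('pics/w4.png',cv2.resize(a,None,fx=2,fy=2,interpolation=cv2.INTER_CUBIC))
E
```

```text
6.1 X -16.0 Y -0.3 z 85.1 [-1.79995279e+02 -5.80830208e-03 -1.77250852e+02] [ 0.00105798 -0.597151    0.08177943] 0.000844138842023023
```

View pics/w4.png

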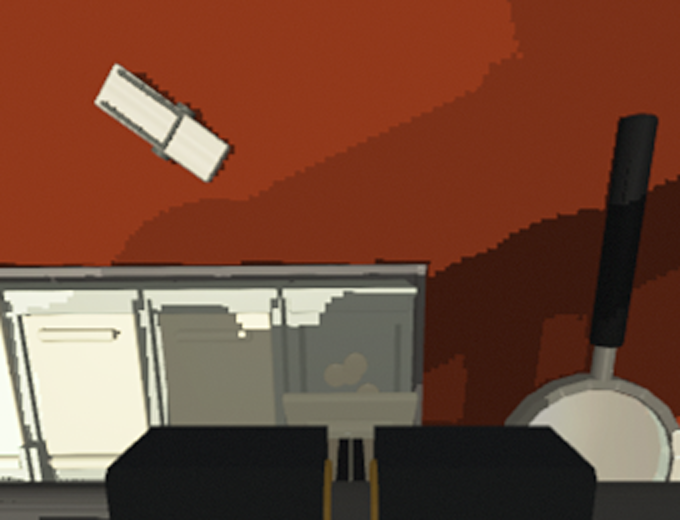

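The lid has folded forward. Its free edge is at crop row about 395, columns 283–420, with the fingers on its outer face between hinge and rib. Before continuing I'll check that the pin hasn't slid forward.

```bash
cat > chk.py <<'E'
import numpy as np,sys
from plant import ctrl
from scipy.spatial.transform import Rotation as R
w=ctrl.calibration("wrist")
def px(X,z,th,s,r=60,n=1.5,tx=-16.0,tz=85.1,y=19):
    # box-pin frame -> tool (tool x=-X, z down)
    P=np.array([-( -r*np.cos(th)+n*np.sin(th)-s - tx), y, -(36.5+r*np.sin(th)+n*np.cos(th)-tz)])/1e3
    T=np.linalg.inv(w['hand_eye']);p=T[:3,:3]@P+T[:3,3];q=w['K']@p;return q[:2]/q[2]
if __name__=="__main__":
    for d in(36,40,44,48,52):
        for s in(0,4,8): print(d,s,px(0,0,np.radians(d),s).round(1),px(0,0,np.radians(d),s,y=-19).round(1),'n-1.5',px(0,0,np.radians(d),s,n=-1.5).round(1))
E
python3 chk.py
```

```text
36 0 [287.8 190. ] [220.7 190. ] n-1.5 [287.4 186. ]
36 4 [288.1 183.1] [220.5 183.1] n-1.5 [287.7 179.1]
36 8 [288.3 176.1] [220.3 176.1] n-1.5 [287.9 172.2]
40 0 [288.4 196.1] [220.2 196. ] n-1.5 [288.  191.7]
40 4 [288.6 189.1] [219.9 189.1] n-1.5 [288.2 184.8]
40 8 [288.8 182.1] [219.7 182. ] n-1.5 [288.4 177.8]
44 0 [288.9 202.6] [219.6 202.6] n-1.5 [288.5 197.9]
44 4 [289.1 195.6] [219.4 195.6] n-1.5 [288.7 190.9]
44 8 [289.3 188.5] [219.1 188.5] n-1.5 [289.  183.8]
48 0 [289.3 209.6] [219.2 209.6] n-1.5 [289.  204.6]
48 4 [289.6 202.6] [218.9 202.5] n-1.5 [289.2 197.5]
48 8 [289.8 195.4] [218.7 195.4] n-1.5 [289.5 190.4]
52 0 [289.7 217. ] [218.7 217. ] n-1.5 [289.4 211.7]
52 4 [290.  209.9] [218.5 209.9] n-1.5 [289.7 204.6]
52 8 [290.2 202.7] [218.2 202.7] n-1.5 [289.9 197.4]
```

The prediction for θ=44° and slide 0 gives rows 198–203, which matches. I'll continue to about 6°.

apply_moves([
  {"travel":[1.6,0,2.0],"roll":0,"jaw":0},
  {"travel":[1.4,0,2.1],"roll":0,"jaw":0},
  {"travel":[1.3,0,2.2],"roll":0,"jaw":0},
  {"travel":[1.1,0,2.3],"roll":0,"jaw":0},
  {"travel":[0.9,0,2.3],"roll":0,"jaw":0},
  {"travel":[0.8,0,2.4],"roll":0,"jaw":0},
  {"travel":[0.6,0,2.4],"roll":0,"jaw":0},
  {"travel":[0.4,0,2.4],"roll":0,"jaw":0},
  {"travel":[0.2,0,2.2],"roll":0,"jaw":0},
  {"travel":[0,0,0],"roll":0,"jaw":0},
])

```text
clock: 7.1
tool_pos: [0.5702, 0.075, 0.0646]
orientation: [-180.0, -0.0, -177.3]
force: [0.4, -0.2, 0.3]
opening: 0.0005
gripper_force: 0.1
```

```bash
python3 st.py w5 3; python3 - <<'E'
import cv2
a=cv2.imread('raw_w5.png')[110:230,180:330]
cv2.imwrite('pics/w5.png',cv2.resize(a,None,fx=5,fy=5,interpolation=cv2.INTER_CUBIC))
import chk,numpy as np
for d in(4,7,10):
  for s in(0,3): print(d,s,[chk.px(0,0,np.radians(d),s,n=n,tx=-24.5,tz=65).round(1) for n in(1.5,-1.5)])
E
```

```text
7.25 X -24.2 Y -0.3 z 64.8 [-1.79998966e+02  1.41858115e-03 -1.77248354e+02] [-0.29776529  0.11578638  0.2355905 ] 0.000375756582976148
4 0 [array([285.9, 179.7]), array([285.4, 178.4])]
4 3 [array([286.1, 174.8]), array([285.5, 173.5])]
7 0 [array([286.5, 181.5]), array([286. , 179.8])]
7 3 [array([286.6, 176.5]), array([286.1, 174.9])]
10 0 [array([287.1, 183.6]), array([286.5, 181.6])]
10 3 [array([287.2, 178.5]), array([286.7, 176.6])]
```

View pics/w5.png

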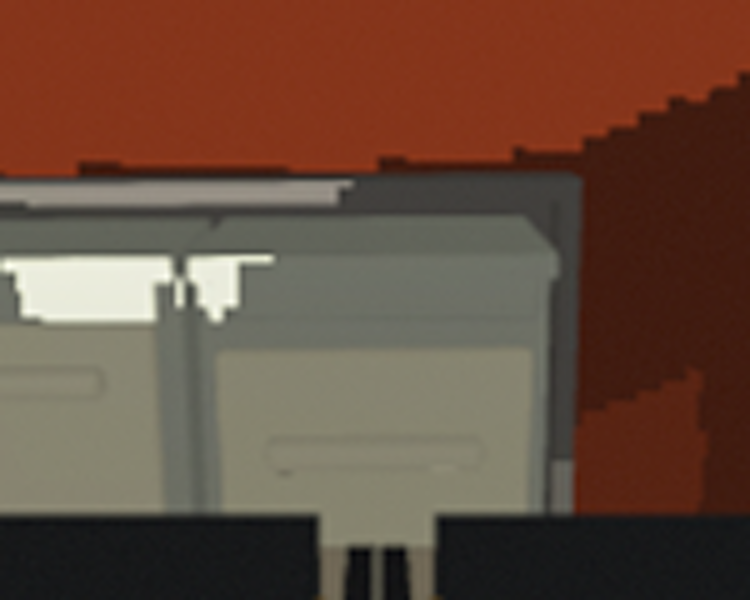

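The lid is nearly flat. Its free edge is at crop row 347 and the lip's inner edge at row 318, so the edge is still behind the lip, as wanted. Now I press it flat.

apply_moves([
  {"travel":[0,0,1.5],"roll":0,"jaw":0},
  {"travel":[0,0,1.5],"roll":0,"jaw":0},
  {"travel":[0,0,1.0],"roll":0,"jaw":0},
  {"travel":[0,0,0.6],"roll":0,"jaw":0},
  {"travel":[0,0,0],"roll":0,"jaw":0},
])

```text
clock: 7.75
tool_pos: [0.5703, 0.075, 0.0604]
orientation: [-180.0, -0.0, -177.3]
force: [-0.4, 0.7, 0.2]
opening: 0.0005
gripper_force: 0.3
```

```bash
python3 st.py w6 6
```

```text
8.05 X -24.2 Y -0.3 z 60.4 [ 1.79998518e+02 -2.02722697e-03 -1.77255886e+02] [-0.46376991  0.24883232  0.88451778] 0.0002696736541664202
```

apply_moves([
  {"travel":[0,0,0.4],"roll":0,"jaw":0},
  {"travel":[0,0,0],"roll":0,"jaw":0},
])

```text
clock: 8.25
tool_pos: [0.5705, 0.0751, 0.0602]
orientation: [-180.0, 0.0, -177.2]
force: [-1.4, -0.2, 4.0]
opening: 0.0004
gripper_force: 1.8
```

```bash
python3 st.py w6 6
```

```text
8.55 X -24.1 Y -0.2 z 60.2 [ 1.79999424e+02  1.72351812e-02 -1.77247697e+02] [-1.07571039 -0.22781413  4.28358396] 0.0006856265366508257
```

apply_moves([
  {"travel":[0,0,0.3],"roll":0,"jaw":0},
  {"travel":[0,0,0],"roll":0,"jaw":0},
])

```text
clock: 8.75
tool_pos: [0.5705, 0.0751, 0.0601]
orientation: [180.0, 0.0, -177.2]
force: [-1.4, -0.6, 6.6]
opening: 0.0005
gripper_force: 3.6
```

```bash
python3 st.py w7 6
```

```text
9.05 X -24.0 Y -0.2 z 60.1 [ 1.79998759e+02  2.89059932e-02 -1.77245563e+02] [-2.16857446 -0.58867432  7.20413498] 0.00020468670877545506
```

The lid has bottomed, with 7 N down at z 60.1, so it is flat. I push towards the lip in small steps.

apply_moves([
  {"travel":[1.5,0,0],"roll":0,"jaw":0},
  {"travel":[1.5,0,0],"roll":0,"jaw":0},
  {"travel":[1.5,0,0],"roll":0,"jaw":0},
  {"travel":[1.5,0,0],"roll":0,"jaw":0},
  {"travel":[1.5,0,0],"roll":0,"jaw":0},
  {"travel":[1.5,0,0],"roll":0,"jaw":0},
  {"travel":[1.0,0,0],"roll":0,"jaw":0},
  {"travel":[0,0,0],"roll":0,"jaw":0},
])

```text
clock: 9.85
tool_pos: [0.5613, 0.075, 0.0601]
orientation: [180.0, 0.1, -177.2]
force: [3.1, -0.7, 3.7]
opening: 0.0003
gripper_force: 2.5
```

```bash
python3 st.py w8 4; python3 - <<'E'
import cv2
a=cv2.imread('raw_w8.png')[110:230,180:330]
cv2.imwrite('pics/w8.png',cv2.resize(a,None,fx=5,fy=5,interpolation=cv2.INTER_CUBIC))
E
```

```text
10.05 X -33.2 Y 0.1 z 60.1 [ 1.79973509e+02  1.02961219e-01 -1.77230936e+02] [ 3.40788307 -0.8581491   4.91345623] 0.0003187119031789547
```

View pics/w8.png

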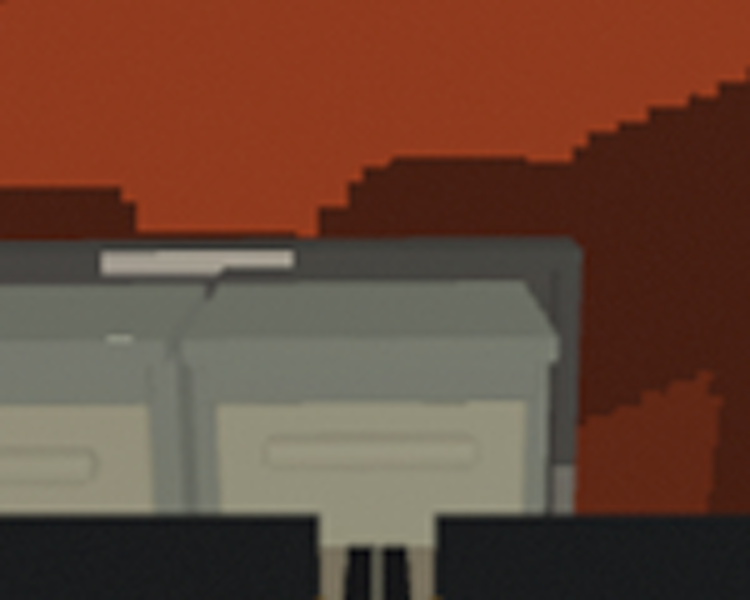

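The lid moved with the finger: its rib is now at row 452, slightly ahead of the neighbour's at 466. The edge line at row 403 is level with the neighbour's lip line, so it's under the lip. I'll push a little more to make sure of the end stop.

apply_moves([
  {"travel":[1.0,0,0],"roll":0,"jaw":0},
  {"travel":[1.0,0,0],"roll":0,"jaw":0},
  {"travel":[1.0,0,0],"roll":0,"jaw":0},
  {"travel":[0,0,0],"roll":0,"jaw":0},
])

```text
clock: 10.45
tool_pos: [0.5583, 0.075, 0.0601]
orientation: [180.0, 0.1, -177.2]
force: [3.5, -0.1, 4.1]
opening: 0.0006
gripper_force: 2.7
```

```bash
python3 st.py w9 4; python3 - <<'E'
import chk
for s in(5,6.5,8): print(s,[chk.px(0,0,0.0,s,r=r,n=5.5,tx=-33.2,tz=60.1)[1].round(1) for r in(46,50)],'raw rows seen ~%.1f %.1f'%(467/5+109.6,436/5+109.6))
E
```

```text
10.65 X -36.2 Y 0.3 z 60.1 [ 1.79960975e+02  1.07573551e-01 -1.77230085e+02] [ 3.35198304 -0.15477818  5.16297755] 0.00041926944027736117
5 [np.float64(209.8), np.float64(203.5)] raw rows seen ~203.0 196.8
6.5 [np.float64(207.4), np.float64(201.1)] raw rows seen ~203.0 196.8
8 [np.float64(205.1), np.float64(198.6)] raw rows seen ~203.0 196.8
```

The finger now slips at 3.4 N, well above the 1.5 N slide friction, and the image gives a slide of about 8 mm, so the lid is at its stop. I lift straight off and look.

apply_moves([
  {"travel":[0,0,-1],"roll":0,"jaw":0},
  {"travel":[0,0,-2],"roll":0,"jaw":0},
  {"travel":[0,0,-10],"roll":0,"jaw":0},
  {"travel":[0,0,-30],"roll":0,"jaw":0},
  {"travel":[0,0,-40],"roll":0,"jaw":0},
  {"travel":[-30,0,-40],"roll":0,"jaw":0},
  {"travel":[-40,0,0],"roll":0,"jaw":0},
  {"travel":[-40,0,0],"roll":0,"jaw":0},
  {"travel":[0,0,0],"roll":0,"jaw":0},
  {"travel":[0,0,0],"roll":0,"jaw":0},
])

```text
clock: 11.65
tool_pos: [0.6668, 0.0794, 0.1817]
orientation: [-180.0, -0.1, -177.3]
force: [-0.3, -0.1, 0.2]
opening: 0.0005
gripper_force: 0.0
```

```bash
python3 st.py w10 3; python3 - <<'E'
import cv2
a=cv2.imread('raw_w10.png')[20:200,60:330]
cv2.imwrite('pics/w10.png',cv2.resize(a,None,fx=2.9,fy=2.9,interpolation=cv2.INTER_CUBIC))
E
```

```text
11.8 X 71.9 Y -1.0 z 182.2 [-1.79996944e+02 -4.63035091e-02 -1.77249262e+02] [-0.26148812 -0.3799274   0.3145347 ] 0.00044638419394540507
```

View pics/w10.png

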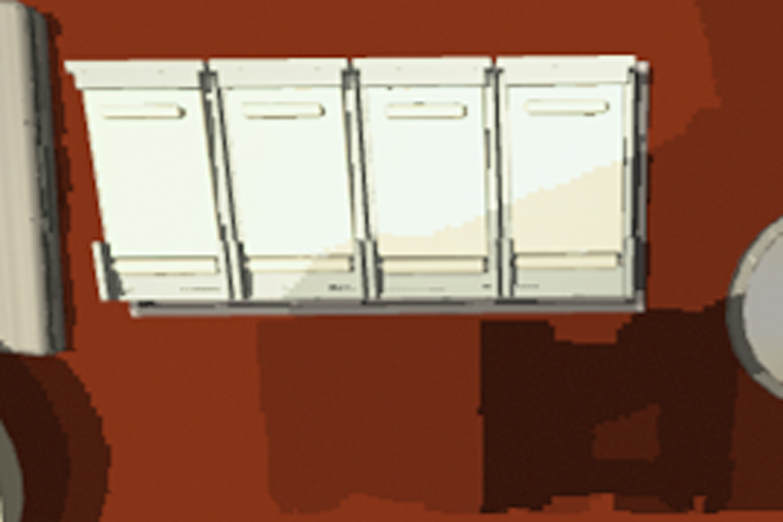

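All four lids are shut alike. The ribs sit at rows 107–111, each free edge is beneath its lip, and the neighbours are undisturbed. I hand the job in.

```bash
python3 -c "
from plant import ctrl
print(ctrl.close_job())"
```

```text
the job is handed in; nothing more can be done
None
```

The open lid is folded flat, pushed fully forward under its lip and staying shut by itself after the finger lifted off; the job is handed in at about 12 s, with the other three lids still shut in the last wrist image.

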